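# Swap the cassette in the grain analyser

### The job

The grain analyser has finished with the sample cassette latched in its top bay: press that cassette down and let go, so that the push-push catch releases and lifts it, then take it out and stand it in the rack's empty place. Then take the check cassette, the only one with a plain flat top and no screw cap, from the rack, lower it into the analyser's bay and press it down until the catch holds it. The cassettes have glass windows, so let none of them drop, and leave the other cassettes and the things lying about as they are.

Things in the scene. Friction and masses are not known exactly. Their poses are not given: they have to be found in the camera images.
- analyser: Grain analyser, white bench instrument fixed to the bench, 260 mm deep (its x) by 240 mm wide (its y); flat top deck 150 mm above the bench with nothing standing up from it, and a sloping console with display and keys at its -x end. Origin: centre of its underside, z up
- bay_mouth (a point): Centre of the bay's mouth, level with the deck, in a flush black frame; axes as the analyser's. The bay is an upright well 26 mm (x) by 56 mm (y), 2 mm play each side of a cassette, with a 45 degree lead-in 5 mm wide at the top. A cassette just stands on the carriage: its underside 54 mm below the mouth with the carriage up (body 36 mm proud of the deck), 77 mm when caught (13 mm proud)
- carriage (a joint): Sprung carriage under the cassette, 0 to 0.0345 m: 0 = up, growing downwards. Push-push catch: pressed from 0 past 0.031 and let go, it is caught at 0.023; pressed from there past 0.029 and let go, it rises, damped, to 0 in about 0.5 s. End stop 0.0345 (cassette body 1.5 mm proud of the deck). It resists with 3 to 10 N; a cassette's weight does not move it. Starts caught
- spent_cassette: The sample cassette that starts latched in the analyser's bay: 52 mm wide (its y), 22 mm thick (its x), body 90 mm tall, 0.16 kg, grey plastic, a window in each broad face; half a turn about z changes nothing. Origin: centre of the underside, z up; on its top a white round screw cap 20 mm across, 5 mm high (95 mm tall in all)
- check_cassette: The check cassette, which starts in one of the rack's places: 52 mm wide (its y), 22 mm thick (its x), body 90 mm tall, 0.16 kg, grey plastic, a window in each broad face; half a turn about z changes nothing. Origin: centre of the underside, z up. Its top is plain and flat, with no cap (90 mm tall in all)
- sample_a: A sample cassette waiting in the rack, to be left alone: 52 mm wide (its y), 22 mm thick (its x), body 90 mm tall, 0.16 kg, grey plastic, a window in each broad face; half a turn about z changes nothing. Origin: centre of the underside, z up; on its top a white round screw cap 20 mm across, 5 mm high (95 mm tall in all)
- sample_b: Another sample cassette waiting in the rack, to be left alone: 52 mm wide (its y), 22 mm thick (its x), body 90 mm tall, 0.16 kg, grey plastic, a window in each broad face; half a turn about z changes nothing. Origin: centre of the underside, z up; on its top a white round screw cap 20 mm across, 5 mm high (95 mm tall in all)
- rack: White rack fixed to the bench, 144 mm long (its x), 68 mm wide (its y), four places in a row along x, 34 mm apart, each 26 by 56 mm inside; partitions 8 mm thick with rounded tops, 48 mm high, side walls 41 mm high. A cassette stands in a place with its width along the rack's y. Three places start filled, one empty. Origin: centre of its underside, z up
- rack_place0 (a point): Centre of the floor of rack place 0 (x = -51 mm in the rack), 10 mm above the bench; axes as the rack's
- rack_place1 (a point): Centre of the floor of rack place 1 (x = -17 mm in the rack), 10 mm above the bench; axes as the rack's
- rack_place2 (a point): Centre of the floor of rack place 2 (x = 17 mm in the rack), 10 mm above the bench; axes as the rack's
- rack_place3 (a point): Centre of the floor of rack place 3 (x = 51 mm in the rack), 10 mm above the bench; axes as the rack's
- bottle: Amber glass reagent bottle with white cap, 60 mm across, 170 mm tall, standing between analyser and rack; to be left alone. Origin: centre of its underside, z up
- dish: Shallow round glass dish, 90 mm across, 16 mm high, beside the rack; to be left alone. Origin: centre of its underside
- maize_ear: Ear of maize lying along its y, 166 mm long, 42 mm thick, beside the rack; to be left alone. Origin: under its middle, at bench level
- forceps: Steel forceps lying along their x, 120 mm long, 10 mm wide, 6 mm high, beside the analyser; to be left alone. Origin: under their middle

How it is judged:
On the way, in this order (a step that is already met when the one before it is completed fails the run):
1. the catch is released: the carriage is up, with the spent cassette standing on it in the bay (value of joint carriage below 0.003 m and x of spent_cassette in the frame of bay_mouth between -0.005 and 0.005 m and y of spent_cassette in the frame of bay_mouth between -0.005 and 0.005 m and z of spent_cassette in the frame of bay_mouth between -0.058 and -0.05 m), for 0.1 s.
2. the spent cassette stands in a place of the rack, upright and let go (((x of spent_cassette in the frame of rack_place0 between -0.005 and 0.005 m and y of spent_cassette in the frame of rack_place0 between -0.005 and 0.005 m and z of spent_cassette in the frame of rack_place0 between -0.004 and 0.004 m) or (x of spent_cassette in the frame of rack_place1 between -0.005 and 0.005 m and y of spent_cassette in the frame of rack_place1 between -0.005 and 0.005 m and z of spent_cassette in the frame of rack_place1 between -0.004 and 0.004 m) or (x of spent_cassette in the frame of rack_place2 between -0.005 and 0.005 m and y of spent_cassette in the frame of rack_place2 between -0.005 and 0.005 m and z of spent_cassette in the frame of rack_place2 between -0.004 and 0.004 m) or (x of spent_cassette in the frame of rack_place3 between -0.005 and 0.005 m and y of spent_cassette in the frame of rack_place3 between -0.005 and 0.005 m and z of spent_cassette in the frame of rack_place3 between -0.004 and 0.004 m)) and angle between spent_cassette's own z axis and vertical below 0.08 rad and contact force between the fingers and spent_cassette below 0.1 N), for 0.2 s.
At the end, for the whole second after the job is handed in: the check cassette is upright in the bay, held down by the catch (carriage at 23 +- 2 mm, cassette on it within 3 mm in height, 3.5 mm off centre at most); the spent cassette stands upright on the floor of a rack place (within 5 mm across, 4 mm in height); both at rest (value of joint carriage between 0.021 and 0.025 m and x of check_cassette in the frame of bay_mouth between -0.0035 and 0.0035 m and y of check_cassette in the frame of bay_mouth between -0.0035 and 0.0035 m and z of check_cassette in the frame of bay_mouth between -0.08 and -0.074 m and ((x of spent_cassette in the frame of rack_place0 between -0.005 and 0.005 m and y of spent_cassette in the frame of rack_place0 between -0.005 and 0.005 m and z of spent_cassette in the frame of rack_place0 between -0.004 and 0.004 m) or (x of spent_cassette in the frame of rack_place1 between -0.005 and 0.005 m and y of spent_cassette in the frame of rack_place1 between -0.005 and 0.005 m and z of spent_cassette in the frame of rack_place1 between -0.004 and 0.004 m) or (x of spent_cassette in the frame of rack_place2 between -0.005 and 0.005 m and y of spent_cassette in the frame of rack_place2 between -0.005 and 0.005 m and z of spent_cassette in the frame of rack_place2 between -0.004 and 0.004 m) or (x of spent_cassette in the frame of rack_place3 between -0.005 and 0.005 m and y of spent_cassette in the frame of rack_place3 between -0.005 and 0.005 m and z of spent_cassette in the frame of rack_place3 between -0.004 and 0.004 m)) and angle between spent_cassette's own z axis and vertical below 0.08 rad and angle between check_cassette's own z axis and vertical below 0.06 rad and linear speed of each of check_cassette, spent_cassette below 0.01 m/s); the robot touches nothing.
It fails at once if a cassette is dropped: it falls freely faster than 0.8 m/s ((linear speed of spent_cassette above 0.8 m/s and contact force between the fingers and spent_cassette below 0.02 N) or (linear speed of check_cassette above 0.8 m/s and contact force between the fingers and check_cassette below 0.02 N)).
It fails at once if a waiting sample cassette is moved by more than 15 mm (distance of any of sample_a, sample_b from where it was at the start of the episode above 0.015 m).
It fails at once if the bottle, dish, ear of maize or forceps is moved by more than 20 mm (distance of any of bottle, dish, maize_ear, forceps from where it was at the start of the episode above 0.02 m).
It also fails if it takes over 72 s, if anything falls off the work surface, if the arm or the gripper's body presses on something with over 40 N, if the wrist force passes 120 N, or if a joint passes its speed limit or range.

### The arm

A 6-joint arm with a two-finger parallel gripper is mounted at the origin on the work surface. World frame = base frame: x ahead of the robot, y to its left, z up, the work surface at z = 0. Lengths are in m, angles in rad, forces in N, time in s.
With the tool pointing down it reaches from about 0.3 to 0.875 m from the base axis. Payload 6.4 kg.
Tool frame: the origin (TCP) lies at the very end of the fingers, on their centre line; the grasp point (between the pads) lies 19 mm behind it; z points along the fingers, y is the line along which they close (so a half turn about z gives the same grasp; the last joint's range is limited). The gripper opens to 85 mm and grips with 20 to 120 N. Pads are 22 mm wide; open, the fingers measure 114 mm over their backs; the gripper's body (76 mm by 85 mm) begins 54 mm behind the grasp point. The pads swing forward as they close: fully open they stand 13 mm farther back than shut.
Start: joints at [-1.461, 0.181, 1.607, -0, 1.354, -0.206], TCP at [0.179, -0.547, 0.231] pointing down, gripper open.
Joint ranges: [-2.99, 2.99], [-0.89, 2.07], [0.3, 2.58], [-1.14, 4.28], [0, 2.63], [-3.12, 3.12]. Speed limits (rad/s): [2.57, 2.57, 3.01, 3.14, 3.14, 3.14].

### API

Orientations are given as a unit quaternion [w, x, y, z].
In Python, from bench import ctrl, camrig, telemetry gives the robot as it stands (ctrl), with the cameras (camrig) and the readings (telemetry).
- The arm moves only by the tool hand_motion, called after "Call:" by a JSON object that holds its "name" and its "arguments". Schema: {"type":"object","properties":{"steps":{"type":"array","items":{"type":"array","items":{"type":"array","items":{"type":"number"},"minItems":7,"maxItems":7},"minItems":1,"maxItems":10},"minItems":1,"maxItems":1},"only":{"type":"string"},"quiet":{"type":"boolean"},"lines":{"type":"string"}},"required":["steps"],"additionalProperties":false}. steps is a list that holds a single list of rows (three levels of brackets), with 1 to 10 rows, each of 7 numbers: dx, dy, dz in normalised numbers (1 is 50 cm), then a rotation vector rx, ry, rz in a scale on which 1.0 is 360 degrees, then the opening from 0.0 (shut) to 1.0 (fully open); each row is the pose to reach, as a shift and turn from the pose commanded when the call began, along the tool's axes at that moment; what a row does not reach only later rows make up. A row lasts 1/8 s, in which the tool goes at most 0.0625 m and 0.188 rad, less where a joint would pass 70% of its speed; a pose out of reach is approached as far as the arm can. The fingers move at their own pace and stop on an object; the grip force is fixed at half the most. Time passes only in rows, so rows that do not move let the fingers close. The tool returns the time, the measured TCP pose, the force, the opening and the grip force at its end. only (a regular expression) keeps the lines of the reply that match it, lines (a string "A,B") keeps lines A to B, and quiet returns only ok. Input that does not fit is refused with a message, and nothing moves.
- telemetry.get_obs(): the state, without advancing time (a new reading comes with each control period).
- camrig.camera(name): name is "scene" or "side" or "wrist"; returns the picture (400x640x3 uint8, blue, green, red); there is no depth.
- camrig.camera_params(name): a dict with "fovy" (degrees; the focal length in pixels is half the picture's height over the tangent of half this angle, whatever the lens; pixels are square), "cx", "cy" (the principal point, pixels), "dist" ([k1, k2, p1, p2, k3] as OpenCV has them; the pictures are not rectified), "view" (4x4, takes a point from world to camera coordinates). Camera axes: x right, y up, looking along -z (the intrinsics and any distortion apply to the point x, -y, -z); pixel columns grow to the right and rows downward; lengths in m; the calibration is good to about 2 mm. A picture is of the moment at which its call begins: read the wrist's pose just before it. camera_params takes no time and is no camera call; for the wrist camera it gives the pose at the moment of the call.
- ctrl.hand_in(): hands the job in; it is judged then, once.
The state is a dict: "time_s": time; "q": joint angles; "dq": joint speeds; "joint_efforts": joint torques, N m; "eef_pos": TCP position; "eef_rot": TCP orientation; "wrist_force": force on the tool from outside, world axes, zero at the start; "torque": the same for the moment, N m; "opening": opening from 0.0 (shut) to 1.0 (fully open); "grasp_force": force on a finger pad.
Only numpy, scipy, OpenCV 4.12 (cv2) and the standard library are available. Lean on these libraries where they do the work, as an engineer would, in place of code of your own. Each camera call takes 0.05 s, during which the arm holds its last target. There are 200 camera calls.

## Working session

There is one attempt and no reset: what is moved stays moved. The work goes in short steps, Python scripts to look and compute and a tool call to move; the robot and the scene stay as the last step left them, time stands still between calls to the robot, and variables do not carry over. Pictures are saved under pics/ and viewed, at most 13 in all, crops included, and the job is handed in when it is done.

```bash
ls; mkdir -p pics; python3 - <<'E'
from bench import ctrl, camrig, telemetry
import cv2,numpy as np
o=telemetry.get_obs();print(o['time_s'],o['eef_pos'],o['eef_rot'],o['opening'])
a=camrig.camera('scene');b=camrig.camera('side');c=camrig.camera('wrist')
for n,i in zip(['scene','side','wrist'],[a,b,c]):
    cv2.imwrite(f'pics/{n}0.png',i)
    p=camrig.camera_params(n);print(n,p['fovy'],p['cx'],p['cy'],p['dist'],np.round(p['view'],3).tolist())
E
```

```text
bench.py
pics
0.0 [ 0.17855157 -0.54599199  0.23038368] [-8.77795927e-04  9.87558012e-01  1.57252666e-01  4.41380608e-05] 0.9982731030471038
scene 54.08422010936332 317.15476981032367 201.1325417523145 [-0.02093535  0.          0.          0.          0.        ] [[0.016, 1.0, -0.007, 0.016], [-0.937, 0.017, 0.349, 0.436], [0.349, 0.001, 0.937, -1.267], [0.0, 0.0, 0.0, 1.0]]
side 53.42015198645879 321.3423242204418 202.4406362786535 [0.03339645 0.         0.         0.         0.        ] [[0.709, 0.706, 0.003, -0.362], [-0.67, 0.672, 0.315, 0.309], [0.22, -0.225, 0.949, -1.22], [0.0, 0.0, 0.0, 1.0]]
wrist 61.0838500548545 319.7366629305597 198.37216367802912 [0.00106122 0.         0.         0.         0.        ] [[0.312, -0.95, -0.001, -0.574], [0.906, 0.298, -0.301, 0.039], [0.286, 0.093, 0.954, -0.38], [0.0, 0.0, 0.0, 1.0]]
```

View pics/scene0.png

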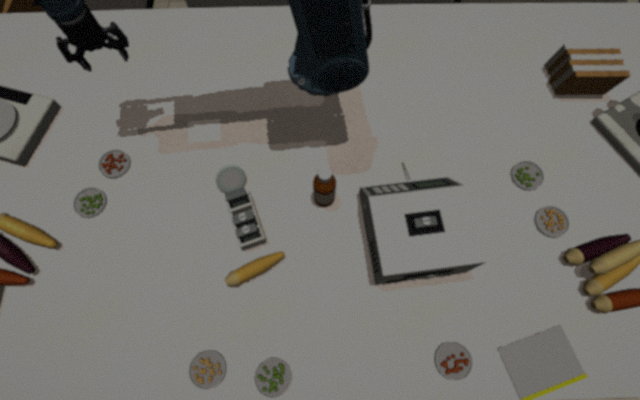

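View pics/side0.png

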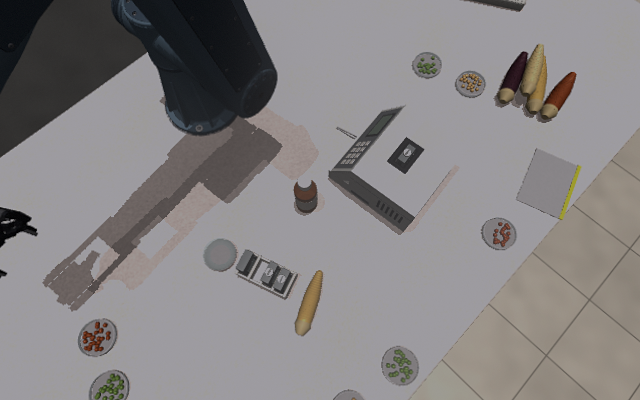

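The scene view shows the analyser bay at about (425,222), the rack around (246,220), the bottle at (323,188), the maize at (255,268) and the dish at (231,180). In the side view the bay is at (406,154), with rack cassettes at about (246,262), (269,271) and (283,279).

```bash
cat > h.py <<'E'
from bench import ctrl, camrig, telemetry
import cv2,numpy as np
from scipy.spatial.transform import Rotation as R
def ray(p,uv):
    f=200/np.tan(np.radians(p['fovy']/2));K=np.array([[f,0,p['cx']],[0,f,p['cy']],[0,0,1]])
    n=cv2.undistortPoints(np.array([[uv]],float),K,np.array(p['dist'],float))[0,0]
    V=np.array(p['view']);d=V[:3,:3].T@np.array([n[0],-n[1],-1.]);return -V[:3,:3].T@V[:3,3],d/np.linalg.norm(d)
def plane(p,uv,z):
    o,d=ray(p,uv);return o+d*(z-o[2])/d[2]
def tri(rs):
    A=sum(np.eye(3)-np.outer(d,d) for o,d in rs);b=sum((np.eye(3)-np.outer(d,d))@o for o,d in rs)
    x=np.linalg.solve(A,b);return x,[float(np.linalg.norm(np.cross(x-o,d))) for o,d in rs]
def proj(p,X):
    f=200/np.tan(np.radians(p['fovy']/2));K=np.array([[f,0,p['cx']],[0,f,p['cy']],[0,0,1]])
    V=np.array(p['view']);c=V[:3,:3]@X+V[:3,3];c=c*[1,-1,-1]
    return cv2.projectPoints(c.reshape(1,3),np.zeros(3),np.zeros(3),K,np.array(p['dist'],float))[0][0,0]
def tool():
    o=telemetry.get_obs();q=o['eef_rot'];return np.array(o['eef_pos']),R.from_quat([q[1],q[2],q[3],q[0]])
def rel(P,yaw=None):
    "row (in tool axes) taking TCP to P, pointing down, tool y axis along +-yaw"
    t,r=tool()
    if yaw is None: tgt=r
    else:
        best=None
        for k in (0,np.pi):
            y=np.array([np.cos(yaw+k),np.sin(yaw+k),0]);z=np.array([0,0,-1.]);g=R.from_matrix(np.column_stack([np.cross(y,z),y,z]))
            v=(r.inv()*g)
            if best is None or v.magnitude()<best.magnitude(): best=v
        tgt=r*best
    return np.round(np.r_[r.inv().apply(np.array(P)-t),(r.inv()*tgt).as_rotvec()],4)
E
python3 - <<'E'
from h import *
s=camrig.camera_params('scene');d=camrig.camera_params('side')
for n,a,b in [('bay',(426,222),(406,154)),('bottlecap',(324,175),(305,183)),('dish',(231,180),(220,255))]:
    print(n,tri([ray(s,a),ray(d,b)]))
for n,a in [('rackA',(240,200)),('rackB',(248,228))]: print(n,plane(s,a,.1))
for n,a in [('rackA',(246,262)),('B',(269,271)),('C',(283,279))]: print(n,plane(d,a,.1))
w=camrig.camera_params('wrist');t,r=tool();V=np.array(w['view'])
print('cam in tool',r.inv().apply(-V[:3,:3].T@V[:3,3]-t), 'look',r.inv().apply(-V[2,:3]),'right',r.inv().apply(V[0,:3]))
print(rel([.5,-.27,.33],0),rel([.5,-.27,.33]))
E
```

```text
bay (array([0.57960637, 0.23207808, 0.14981829]), [0.001861462683556733, 0.0018614626835567547])
bottlecap (array([ 0.46033192, -0.00621627,  0.16522051]), [0.0015397747564166854, 0.0015397747564167463])
dish (array([ 0.39607096, -0.27205556, -0.00194804]), [0.0019814686412455967, 0.0019814686412455177])
rackA [ 0.49528055 -0.22022226  0.1       ]
rackB [ 0.57016153 -0.19634682  0.1       ]
rackA [ 0.48748237 -0.23555971  0.1       ]
B [ 0.542929   -0.21106964  0.1       ]
C [ 0.58066459 -0.20039571  0.1       ]
cam in tool [ 0.07816611 -0.00041238 -0.14261968] look [-3.01098706e-01  7.90344064e-04  9.53592651e-01] right [ 1.59757427e-03  9.99998671e-01 -3.24368553e-04]
[ 3.913e-01 -1.628e-01 -9.910e-02 -1.000e-03 -1.100e-03 -1.255e+00] [ 0.3913 -0.1628 -0.0991  0.      0.      0.    ]
```

```bash
python3 - <<'E'
from h import *
print(rel([.53,-.22,.35]), rel([.53,-.22,.35],0.36+np.pi/2))
E
```

```text
[ 0.4354 -0.201  -0.119   0.      0.      0.    ] [ 4.354e-01 -2.010e-01 -1.190e-01 -1.300e-03 -3.000e-04 -4.420e-02]
```

Units first: shifts go in shares of 50 cm and turns go in shares of 360 degrees. So 0.435 m is 0.87, 0.4 m is 0.8, -0.044 rad is -0.007.

Call:
{"name": "hand_motion", "arguments": {"steps": [[[0.1,-0.046,-0.028,0,0,0,1],[0.2,-0.092,-0.056,0,0,0,1],[0.3,-0.138,-0.084,0,0,-0.0016,1],[0.4,-0.184,-0.11,0,0,-0.0032,1],[0.5,-0.23,-0.14,0,0,-0.0048,1],[0.6,-0.276,-0.164,0,0,-0.007,1],[0.7,-0.32,-0.19,0,0,-0.007,1],[0.8,-0.37,-0.22,0,0,-0.007,1],[0.87,-0.4,-0.238,0,0,-0.007,1],[0.87,-0.4,-0.238,0,0,-0.007,1]]]}}

```text
time_s: 1.4
eef_pos: [0.5316, -0.2194, 0.3507]
eef_rot: [0.0, 0.983, 0.181, 0.0]
wrist_force: [-0.8, -0.8, 0.4]
opening: 1.001
grasp_force: 0.0
```

```bash
python3 - <<'E'
from h import *
import json
p=camrig.camera_params('wrist');i=camrig.camera('wrist');cv2.imwrite('pics/w1.png',i)
json.dump({k:np.array(v).tolist() for k,v in p.items()},open('pics/w1.json','w'))
print(tool()[0],np.round(p['view'],3).tolist())
E
```

```text
[ 0.53039863 -0.22050124  0.34999841] [[0.357, -0.934, 0.001, -0.395], [0.891, 0.341, -0.3, -0.325], [0.28, 0.108, 0.954, -0.619], [0.0, 0.0, 0.0, 1.0]]
```

View pics/w1.png

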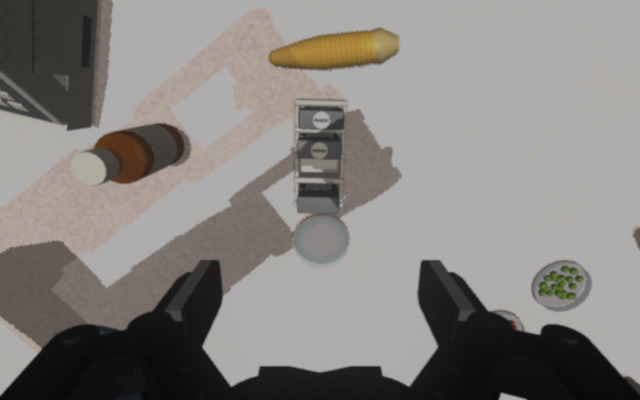

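The wrist picture shows capped cassettes at (321,120) and (319,150), the empty place at about (318,170) and the flat-topped check cassette at (319,203). The dish is just below it and the maize above. I'll go lower for two accurate views.

Converted, 0.12 m is 0.24, 0.1 m is 0.2.

```bash
cat > snap.py <<'E'
import sys,json
from h import *
n=sys.argv[1];p=camrig.camera_params('wrist');i=camrig.camera('wrist');cv2.imwrite(f'pics/{n}.png',i)
json.dump({k:np.array(v).tolist() for k,v in p.items()},open(f'pics/{n}.json','w'));print(tool()[0])
E
```

Call:
{"name": "hand_motion", "arguments": {"steps": [[[-0.04,0.04,0.1,0,0,0,1],[-0.06,0.06,0.2,0,0,0,1],[-0.06,0.06,0.24,0,0,0,1],[-0.06,0.06,0.24,0,0,0,1],[-0.06,0.06,0.24,0,0,0,1]]]}}

```text
time_s: 2.08
eef_pos: [0.5125, -0.2609, 0.2314]
eef_rot: [0.001, 0.984, 0.179, 0.0]
wrist_force: [1.4, -0.3, 0.8]
opening: 1.0
grasp_force: 0.0
```

```bash
python3 snap.py a
```

```text
[ 0.51282927 -0.26088066  0.23189104]
```

Call:
{"name": "hand_motion", "arguments": {"steps": [[[0.1,-0.06,0,0,0,0,1],[0.12,-0.12,0,0,0,0,1],[0.12,-0.12,0,0,0,0,1],[0.12,-0.12,0,0,0,0,1]]]}}

```text
time_s: 2.62
eef_pos: [0.548, -0.1833, 0.2315]
eef_rot: [0.001, 0.984, 0.179, 0.001]
wrist_force: [-0.6, 0.1, 0.4]
opening: 1.001
grasp_force: 0.0
```

```bash
python3 snap.py b
python3 -c "
import cv2,numpy as np
a,b=[cv2.imread(f'pics/{n}.png') for n in 'ab'];cv2.imwrite('pics/ab.png',cv2.resize(np.hstack([a[:300,130:530],b[:300,130:530]]),(800,300)))"
```

```text
[ 0.54781796 -0.18360698  0.23122022]
```

View pics/ab.png

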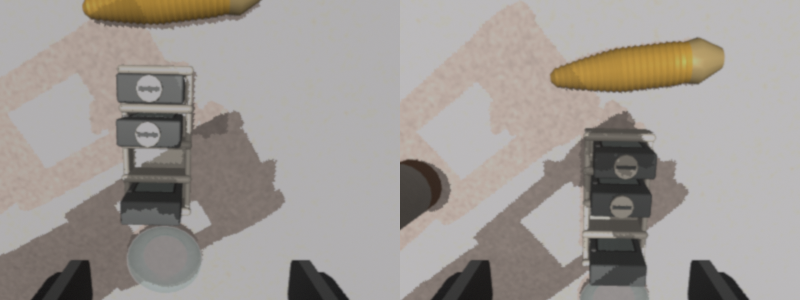

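Both views show the rack with its caps at about (278,88) and (278,134) in a, and (355,167) and (352,207) in b. The check top is lit at about (282,190) in a. I'll enlarge them for the edges.

```bash
python3 - <<'E'
import cv2,numpy as np
a=cv2.imread('pics/a.png')[60:235,235:335];b=cv2.imread('pics/b.png')[120:295,300:400]
f=lambda i:cv2.resize(cv2.convertScaleAbs(i,alpha=1.3),None,fx=3.4,fy=3.4,interpolation=cv2.INTER_CUBIC)
cv2.imwrite('pics/z.png',np.hstack([f(a),f(b)]))
for n in 'ab':
    i=cv2.imread(f'pics/{n}.png');g=cv2.cvtColor(i,6)
    for x,y in ([(278,88),(278,134)] if n=='a' else [(355,167),(352,207)]):
        c=g[y-16:y+17,x-16:x+17];m=cv2.morphologyEx((c>110).astype(np.uint8),cv2.MORPH_CLOSE,np.ones((5,5)))
        k,l,s,ce=cv2.connectedComponentsWithStats(m);print(n,x,y,[(s[j].tolist(),(ce[j]+[x-16,y-16]).round(1)) for j in range(1,k) if s[j,4]>60])
E
```

```text
a 278 88 [([0, 0, 33, 33, 735], array([278.3,  86.6]))]
a 278 134 [([0, 4, 33, 29, 672], array([276.9, 137. ]))]
b 355 167 [([6, 18, 22, 10, 104], array([355.6, 173.7]))]
b 352 207 [([0, 6, 27, 23, 400], array([350.7, 207.6]))]
```

View pics/z.png

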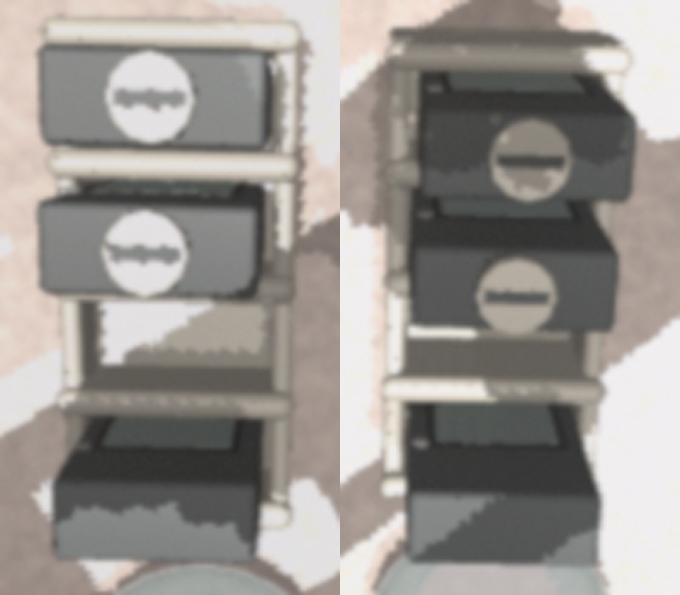

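In the zoom, the check cassette's top centre is at zoom px (156,520) in a and (164,528) in b. Cap centres are (150,97) and (145,253) in a, and (190,160) and (176,297) in b. Far bar centres are (172,34) and (171,57), and the bar between check and empty place (175,400) and (154,388).

```bash
cat > rk.py <<'E'
from h import *
import json
P={n:json.load(open(f'pics/{n}.json')) for n in 'ab'}
A=lambda x,y:ray(P['a'],(x/3.4+235-.35,y/3.4+60-.35)); B=lambda x,y:ray(P['b'],(x/3.4+300-.35,y/3.4+120-.35))
D={'check':((156,520),(164,528)),'cap3':((150,97),(190,160)),'cap2':((145,253),(176,297)),'barend':((172,34),(171,57)),'bar01':((175,400),(154,388)),
'bar01L':((60,400),(47,388)),'bar01R':((288,400),(262,388)),'endL':((45,33),(58,55)),'endR':((298,34),(285,58)),'chkFL':((54,558),(68,562)),'chkFR':((257,558),(260,562))}
X={}
for n,(a,b) in D.items():
    x,e=tri([A(*a),B(*b)]);X[n]=x;print(n,x.round(4),round(e[0],4))
E
python3 - <<'E'
from rk import *
z=lambda k,h:[plane(P[n],(np.array(D[k][j])/3.4+o-.35),h) for j,(n,o) in enumerate([('a',np.array([235,60])),('b',np.array([300,120]))])]
for k,h in [('check',.1),('cap3',.105),('cap2',.105),('barend',.048),('bar01',.048)]: print(k,[v.round(4)[:2] for v in z(k,h)])
for a,b in [('bar01','barend'),('bar01R','bar01L'),('endR','endL'),('chkFR','chkFL')]:
    d=X[b]-X[a];print(a,b,np.linalg.norm(d[:2]).round(4),np.degrees(np.arctan2(d[1],d[0])).round(2))
E
```

```text
check [ 0.4801 -0.2368  0.0983] 0.0001
cap3 [ 0.5769 -0.2035  0.104 ] 0.0001
cap2 [ 0.5439 -0.2134  0.1046] 0.0
barend [ 0.5926 -0.1975  0.0446] 0.0004
bar01 [ 0.4978 -0.2309  0.0467] 0.0001
bar01L [ 0.4867 -0.1997  0.0485] 0.0001
bar01R [ 0.5097 -0.2617  0.0475] 0.0
endL [ 0.5816 -0.1669  0.0491] 0.0011
endR [ 0.6042 -0.2288  0.0415] 0.0002
chkFL [ 0.4621 -0.2158  0.1001] 0.0001
chkFR [ 0.4806 -0.2643  0.1008] 0.0002
check [array([ 0.4809, -0.2369]), array([ 0.4809, -0.2363])]
cap3 [array([ 0.5769, -0.2036]), array([ 0.5771, -0.2033])]
cap2 [array([ 0.544 , -0.2134]), array([ 0.5441, -0.2133])]
barend [array([ 0.5922, -0.1978]), array([ 0.5932, -0.1973])]
bar01 [array([ 0.4982, -0.2309]), array([ 0.4982, -0.2305])]
bar01 barend 0.1005 19.35
bar01R bar01L 0.0661 110.35
endR endL 0.0659 110.0
chkFR chkFL 0.0519 110.99
```

Heights agree: check top 0.098–0.101, caps 0.104 and partitions about 0.047, with rack yaw about 19.7°. Next, the bay.

```bash
python3 - <<'E'
from h import *
print(rel([.56,.21,.3]))
print(rel([.60,.25,.3]))
E
```

```text
[ 0.1499 -0.364  -0.0692  0.      0.      0.    ]
[ 0.2015 -0.3874 -0.0692  0.      0.      0.    ]
```

Converted, -0.364 m is -0.728, -0.36 m is -0.72.

Call:
{"name": "hand_motion", "arguments": {"steps": [[[0.04,-0.08,-0.06,0,0,0,1],[0.07,-0.18,-0.1,0,0,0,1],[0.1,-0.29,-0.138,0,0,0,1],[0.15,-0.4,-0.138,0,0,0,1],[0.2,-0.51,-0.138,0,0,0,1],[0.24,-0.62,-0.138,0,0,0,1],[0.3,-0.72,-0.138,0,0,0,1],[0.3,-0.728,-0.138,0,0,0,1],[0.3,-0.728,-0.138,0,0,0,1],[0.3,-0.728,-0.138,0,0,0,1]]]}}

```text
time_s: 3.92
eef_pos: [0.5601, 0.2091, 0.2994]
eef_rot: [0.0, 0.984, 0.178, 0.0]
wrist_force: [0.3, 0.8, -0.5]
opening: 1.002
grasp_force: 0.0
```

```bash
python3 snap.py a2
```

```text
[0.56008874 0.20908876 0.29944187]
```

Call:
{"name": "hand_motion", "arguments": {"steps": [[[0.1,-0.046,0,0,0,0,1],[0.104,-0.046,0,0,0,0,1],[0.104,-0.046,0,0,0,0,1],[0.104,-0.046,0,0,0,0,1]]]}}

```text
time_s: 4.47
eef_pos: [0.6002, 0.2496, 0.3]
eef_rot: [0.0, 0.984, 0.178, 0.0]
wrist_force: [0.1, 1.3, 0.3]
opening: 1.0
grasp_force: 0.0
```

```bash
python3 snap.py b2
python3 -c "
import cv2,numpy as np
a,b=[cv2.imread(f'pics/{n}.png') for n in ['a2','b2']];cv2.imwrite('pics/ab2.png',np.vstack([a,b])[:,:])
cv2.imwrite('pics/ab2.png',cv2.resize(np.hstack([a[:300,120:520],b[:300,120:520]]),(800,300)))"
```

```text
[0.6001327  0.24975127 0.30007735]
```

View pics/ab2.png

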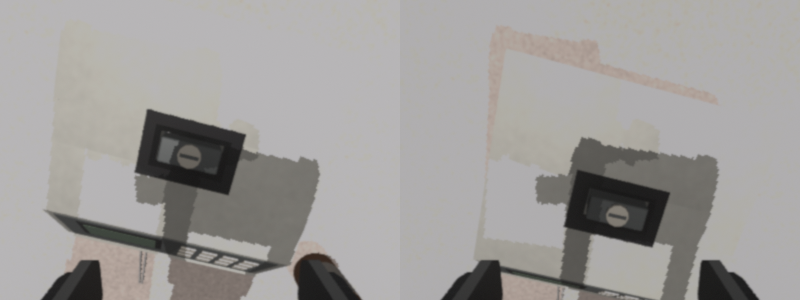

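The bay frame's corners are at about (149,109), (245,133), (231,195), (136,172) in the left crop and (577,170), (669,191), (654,246), (565,225) in the right. The cap is at (188,157) left and (617,216) right. I'll refine these by masks.

```bash
python3 - <<'E'
from h import *
import json
P={n:json.load(open(f'pics/{n}.json')) for n in ('a2','b2')};Q={};C={}
for n,c0 in [('a2',(310,152)),('b2',(337,208))]:
    g=cv2.cvtColor(cv2.imread(f'pics/{n}.png'),6)
    m=(g<55).astype(np.uint8);k,l,s,ce=cv2.connectedComponentsWithStats(m)
    j=[j for j in range(1,k) if 1500<s[j,4] and s[j,0]<c0[0]<s[j,0]+s[j,2] and s[j,1]<c0[1]<s[j,1]+s[j,3]]
    print(n,[s[x].tolist() for x in j])
    cs=cv2.findContours((l==j[0]).astype(np.uint8),cv2.RETR_EXTERNAL,cv2.CHAIN_APPROX_NONE)[0][0]
    q=cv2.approxPolyDP(cv2.convexHull(cs),8,True)[:,0];print(q.tolist())
    q=sorted(q.tolist(),key=lambda v:np.arctan2(v[1]-c0[1],v[0]-c0[0]));Q[n]=q
    w=g[c0[1]-22:c0[1]+32,c0[0]-30:c0[0]+31];mm=cv2.morphologyEx((w>120).astype(np.uint8),cv2.MORPH_CLOSE,np.ones((5,5)))
    k,l,s,ce=cv2.connectedComponentsWithStats(mm);print([(s[i].tolist(),(ce[i]+[c0[0]-30,c0[1]-22]).round(1)) for i in range(1,k) if s[i,4]>80])
K=[tri([ray(P[n],Q[n][i]) for n in P])[0] for i in range(4)];print(np.round(K,4),np.mean(K,0))
for n in P:
    k=np.array([plane(P[n],v,.15) for v in Q[n]]);d=(k[1]-k[0]+k[2]-k[3]);e=k[2]-k[1]+k[3]-k[0]
    print(n,k.mean(0).round(4),[np.linalg.norm(v).round(4)/2 for v in(d,e)],np.degrees(np.arctan2(d[1],d[0])),np.degrees(np.arctan2(e[1],e[0])))
print('cap',tri([ray(P['a2'],(308,157)),ray(P['b2'],(337,216))]))
E
```

```text
a2 [[257, 111, 108, 83, 4934]]
[[269, 111], [364, 135], [347, 193], [257, 171]]
[]
b2 [[285, 170, 104, 76, 4293]]
[[298, 170], [388, 193], [371, 245], [285, 225]]
[([22, 21, 18, 8, 91], array([338.3, 210.5])), ([3, 49, 27, 5, 85], array([319.3, 237.5]))]
[[0.6029 0.2717 0.1421]
 [0.6132 0.1887 0.1492]
 [0.5601 0.1827 0.1486]
 [0.5499 0.2654 0.1461]] [0.58150248 0.22714188 0.14652129]
a2 [0.5821 0.2269 0.15  ] [np.float64(0.08245), np.float64(0.05305)] -83.49195428202125 -173.66961897637992
b2 [0.5825 0.2274 0.15  ] [np.float64(0.0833), np.float64(0.05335)] -83.7913943802916 -173.4892848248278
cap (array([0.58233367, 0.22742527, 0.16821575]), [0.0003542849408924002, 0.000354284940892375])
```

Bay centre (0.582, 0.227), deck about 0.147–0.150, yaw 6.4°, cap top at 0.168 (expected 0.168). Positioning above it with fingers shut.

```bash
python3 - <<'E'
from h import *
print(rel([.5823,.2273,.2],np.radians(96.4)))
E
```

```text
[-2.470e-02  1.470e-02  1.001e-01  1.000e-04 -9.000e-04  2.471e-01]
```

Converted, 0.1 m is 0.2, 0.09 m is 0.18, 0.247 rad is 0.0393.

Call:
{"name": "hand_motion", "arguments": {"steps": [[[-0.024,0.014,0.04,0,0,0.0191,0],[-0.05,0.03,0.1,0,0,0.0393,0],[-0.05,0.03,0.18,0,0,0.0393,0],[-0.05,0.03,0.2,0,-0.0002,0.0393,0],[-0.05,0.03,0.2,0,-0.0002,0.0393,0],[-0.05,0.03,0.2,0,-0.0002,0.0393,0]]]}}

```text
time_s: 5.28
eef_pos: [0.5834, 0.2281, 0.2015]
eef_rot: [-0.0, 0.998, 0.056, 0.001]
wrist_force: [-0.3, 0.8, 0.2]
opening: -0.001
grasp_force: 0.0
```

```bash
python3 -c "
from h import *
print(rel([.5823,.2273,.158],np.radians(96.4)))"
```

```text
[-0.0012  0.0006  0.0434 -0.0001 -0.0023  0.0013]
```

Converted, 0.0425 m is 0.085, 0.041 m is 0.082.

Call:
{"name": "hand_motion", "arguments": {"steps": [[[-0.002,0,0.04,0,0,0,0],[-0.002,0,0.06,0,0,0,0],[-0.002,0,0.072,0,0,0,0],[-0.002,0,0.082,0,0,0,0],[-0.002,0,0.085,0,0,0,0],[-0.002,0,0.085,0,0,0,0]]]}}

```text
time_s: 6.02
eef_pos: [0.5817, 0.2278, 0.1576]
eef_rot: [-0.0, 0.998, 0.056, 0.0]
wrist_force: [-0.1, 0.1, 7.4]
opening: -0.0
grasp_force: 3.3
```

Converted, -0.1 m is -0.2, -0.08 m is -0.16.

Call:
{"name": "hand_motion", "arguments": {"steps": [[[0,0,-0.03,0,0,0,0],[0,0,-0.08,0,0,0,0],[0.06,0,-0.16,0,0,0,1],[0.06,0,-0.2,0,0,0,1],[0.06,0,-0.2,0,0,0,1],[0.06,0,-0.2,0,0,0,1],[0.06,0,-0.2,0,0,0,1]]]}}

```text
time_s: 6.9
eef_pos: [0.6098, 0.2309, 0.2548]
eef_rot: [0.0, 0.998, 0.056, -0.002]
wrist_force: [0.5, 0.8, -0.4]
opening: 1.0
grasp_force: 0.0
```

```bash
python3 snap.py c2
```

```text
[0.60999203 0.23093542 0.25512868]
```

Call:
{"name": "hand_motion", "arguments": {"steps": [[[-0.06,0.06,0,0,0,0,1],[-0.06,0.06,0,0,0,0,1],[-0.06,0.06,0,0,0,0,1]]]}}

```text
time_s: 7.32
eef_pos: [0.5848, 0.1981, 0.2568]
eef_rot: [-0.0, 0.998, 0.056, -0.0]
wrist_force: [0.4, 0.0, -0.3]
opening: 1.0
grasp_force: 0.0
```

```bash
python3 snap.py d2
python3 -c "
import cv2,numpy as np
a,b=[cv2.imread(f'pics/{n}.png') for n in ['c2','d2']]
cv2.imwrite('pics/cd2.png',cv2.resize(np.hstack([a[80:280,220:420],b[80:280,220:420]]),(800,400)))"
```

```text
[0.58503971 0.19830897 0.25688735]
```

View pics/cd2.png

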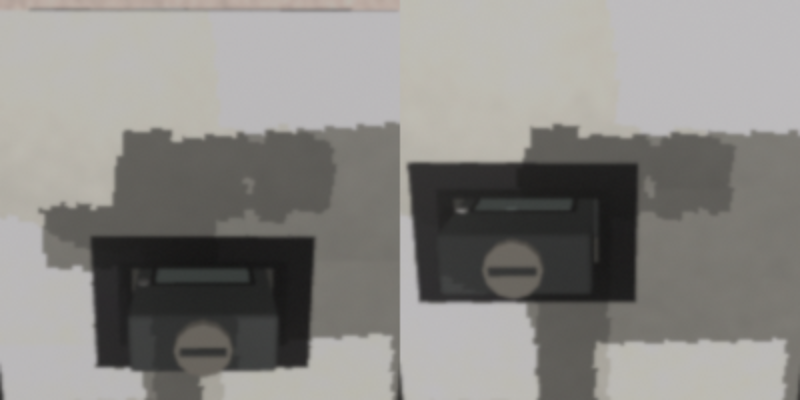

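The cassette has risen. Its cap is at full-image px (321.5,254.5) in c2 and (276,214.5) in d2.

```bash
python3 - <<'E'
from h import *
import json
P={n:json.load(open(f'pics/{n}.json')) for n in ('c2','d2')}
x,e=tri([ray(P['c2'],(321.3,254.3)),ray(P['d2'],(275.8,214.3))]);print(x,e,[plane(P[n],v,.191) for n,v in(('c2',(321.3,254.3)),('d2',(275.8,214.3)))])
print(rel([.582,.2273,.154],np.radians(96.4)))
E
```

```text
[0.58264734 0.2272317  0.19039841] [9.767334047793641e-05, 9.767334047780358e-05] [array([0.58304206, 0.22721538, 0.191     ]), array([0.58279261, 0.22723472, 0.191     ])]
[ 0.0003 -0.0291  0.1029 -0.0002  0.0004  0.0011]
```

Converted, 0.102 m is 0.204, 0.001 m is 0.002, 0.001 rad is 0.0002.

Call:
{"name": "hand_motion", "arguments": {"steps": [[[0.002,-0.03,0,0,0,0,1],[0.002,-0.058,0.04,0,0,0.0002,1],[0.002,-0.058,0.12,0,0,0.0002,1],[0.002,-0.058,0.18,0,0,0.0002,1],[0.002,-0.058,0.204,0,0,0.0002,1],[0.002,-0.058,0.204,0,0,0.0002,1],[0.002,-0.058,0.204,0,0,0.0002,1],[0.002,-0.058,0.204,0,0,0.0002,0],[0.002,-0.058,0.204,0,0,0.0002,0],[0.002,-0.058,0.204,0,0,0.0002,0]]]}}

```text
time_s: 8.62
eef_pos: [0.5828, 0.2268, 0.1559]
eef_rot: [-0.0, 0.998, 0.056, 0.0]
wrist_force: [-0.1, 0.3, 4.4]
opening: 0.601
grasp_force: 67.0
```

Call:
{"name": "hand_motion", "arguments": {"steps": [[[0,0,0,0,0,0,0],[0,0,0,0,0,0,0]]]}}

```text
time_s: 8.88
eef_pos: [0.5827, 0.2268, 0.1553]
eef_rot: [0.0, 0.998, 0.056, 0.0]
wrist_force: [1.6, -0.5, 3.7]
opening: 0.596
grasp_force: 67.0
```

Converted, -0.12 m is -0.24, -0.08 m is -0.16.

Call:
{"name": "hand_motion", "arguments": {"steps": [[[0,0,-0.02,0,0,0,0],[0,0,-0.06,0,0,0,0],[0,0,-0.1,0,0,0,0],[0,0,-0.16,0,0,0,0],[0,0,-0.24,0,0,0,0],[0,0,-0.24,0,0,0,0]]]}}

```text
time_s: 9.62
eef_pos: [0.5845, 0.2273, 0.2807]
eef_rot: [-0.001, 0.998, 0.056, 0.004]
wrist_force: [-0.1, 0.5, -0.6]
opening: 0.593
grasp_force: 66.8
```

```bash
python3 - <<'E'
from h import *
y=np.radians(109.7)
print(rel([.5136,-.2254,.275],y)); print(rel([.5136,-.2254,.15],y))
E
```

```text
[-1.211e-01  4.420e-01  4.400e-03  4.000e-04 -8.000e-03 -2.318e-01]
[-1.221e-01  4.420e-01  1.294e-01  4.000e-04 -8.000e-03 -2.318e-01]
```

Converted, 0.442 m is 0.884, 0.44 m is 0.88, -0.232 rad is -0.0369.

Call:
{"name": "hand_motion", "arguments": {"steps": [[[-0.024,0.09,0,0,0,0,0],[-0.05,0.18,0,0,0,-0.008,0],[-0.076,0.28,0,0,0,-0.0159,0],[-0.104,0.38,0,0,0,-0.0239,0],[-0.132,0.48,0,0,0,-0.0318,0],[-0.16,0.58,0,0,0,-0.0369,0],[-0.19,0.69,0,0,0,-0.0369,0],[-0.216,0.79,0,0,0,-0.0369,0],[-0.242,0.88,0,0,0,-0.0369,0],[-0.242,0.884,0,0,0,-0.0369,0]]]}}

```text
time_s: 10.88
eef_pos: [0.5102, -0.2287, 0.2744]
eef_rot: [-0.0, 0.986, 0.169, -0.001]
wrist_force: [0.5, 0.6, -0.6]
opening: 0.598
grasp_force: 66.7
```

Call:
{"name": "hand_motion", "arguments": {"steps": [[[0,0,0.08,0,0,0,0],[0,0,0.16,0,0,0,0],[0,0,0.2,0,0,0,0],[0,0,0.2,0,0,0,0],[0,0,0.2,0,0,0,0]]]}}

```text
time_s: 11.5
eef_pos: [0.512, -0.2258, 0.176]
eef_rot: [0.0, 0.985, 0.171, 0.0]
wrist_force: [0.5, 0.3, -0.3]
opening: 0.6
grasp_force: 66.7
```

```bash
python3 - <<'E'
from h import *
y=np.radians(109.7)
print(rel([.5136,-.2254,.15],y)); print(rel([.5136,-.2254,.07],y))
E
python3 snap.py e2; python3 - <<'E'
import cv2
i=cv2.imread('pics/e2.png')[60:400,200:440];cv2.imwrite('pics/e2c.png',cv2.resize(cv2.convertScaleAbs(i,alpha=1.4),(420,595)))
E
```

```text
[0.0017 0.0002 0.026  0.0009 0.0001 0.0006]
[1.70e-03 1.00e-04 1.06e-01 9.00e-04 1.00e-04 6.00e-04]
[ 0.51219733 -0.22604975  0.17644556]
```

View pics/e2c.png

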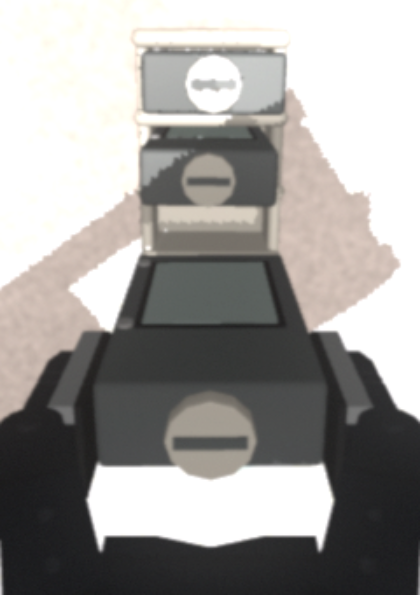

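The cassette is held squarely, cap centre at full-image px (320,308.6). The empty place is beneath it, between the bar at crop y≈255 and the capped neighbour. Checking the grasp offset.

```bash
python3 - <<'E'
from h import *
import json
p=json.load(open('pics/e2.json'));t,r=tool()
for v in [(320,308.6)]:
    x=plane(p,v,t[2]+.0355);print(x,r.inv().apply(x-t))
# known rack points seen from this view: caps
for n,v in [('cap3',(213,84)),('cap2',(209,180))]: print(n,plane(p,(v[0]/1.75+200-.3,v[1]/1.75+60-.3),.105))
print(rel([.5136,-.2254,.13],np.radians(109.7)))
E
```

```text
[ 0.51376254 -0.22492995  0.21194556] [ 0.00186426 -0.00046537 -0.03550017]
cap3 [ 0.57684545 -0.20330398  0.105     ]
cap2 [ 0.54445252 -0.21348282  0.105     ]
[ 0.0015 -0.0002  0.0464  0.0017 -0.0004  0.0005]
```

The cap's slot centre (true top centre) puts the offset within 0.5 mm. Lowering.

Converted, 0.08 m is 0.16, 0.075 m is 0.15, 0.001 rad is 0.0002.

Call:
{"name": "hand_motion", "arguments": {"steps": [[[0.003,0,0.06,0.0002,0,0,0],[0.003,0,0.1,0.0002,0,0,0],[0.003,0,0.13,0.0002,0,0,0],[0.003,0,0.15,0.0002,0,0,0],[0.003,0,0.16,0.0002,0,0,0],[0.003,0,0.16,0.0002,0,0,0]]]}}

```text
time_s: 12.3
eef_pos: [0.5128, -0.2256, 0.0951]
eef_rot: [-0.0, 0.985, 0.171, -0.001]
wrist_force: [0.0, -0.5, -2.0]
opening: 0.596
grasp_force: 66.7
```

Converted, 0.0245 m is 0.049, 0.022 m is 0.044.

Call:
{"name": "hand_motion", "arguments": {"steps": [[[0,0,0.02,0,0,0,0],[0,0,0.036,0,0,0,0],[0,0,0.044,0,0,0,0],[0,0,0.049,0,0,0,0],[0,0,0.049,0,0,0,0]]]}}

```text
time_s: 12.92
eef_pos: [0.5127, -0.2255, 0.0705]
eef_rot: [-0.0, 0.985, 0.171, -0.001]
wrist_force: [-0.8, -0.2, -1.3]
opening: 0.6
grasp_force: 67.0
```

Converted, 0.001 m is 0.002.

Call:
{"name": "hand_motion", "arguments": {"steps": [[[0,0,0.002,0,0,0,0],[0,0,0.002,0,0,0,0],[0,0,0.002,0,0,0,0.75],[0,0,0.002,0,0,0,0.75],[0,0,0.002,0,0,0,0.85],[0,0,0.002,0,0,0,1],[0,0,0.002,0,0,0,1],[0,0,0.002,0,0,0,1],[0,0,0.002,0,0,0,1]]]}}

```text
time_s: 14.05
eef_pos: [0.5126, -0.2254, 0.0695]
eef_rot: [-0.0, 0.985, 0.171, -0.001]
wrist_force: [1.0, -0.5, 0.8]
opening: 0.996
grasp_force: 0.0
```

Call:
{"name": "hand_motion", "arguments": {"steps": [[[0,0,-0.04,0,0,0,1],[0,0,-0.1,0,0,0,1],[0,0,-0.18,0,0,0,1],[0.01,0,-0.26,0,0,0,1],[0.01,0,-0.26,0,0,0,1],[0.01,0,-0.26,0,0,0,1],[0.01,0,-0.26,0,0,0,1]]]}}

```text
time_s: 14.92
eef_pos: [0.5166, -0.2233, 0.1978]
eef_rot: [-0.001, 0.985, 0.171, -0.002]
wrist_force: [0.6, -0.4, 0.2]
opening: 1.002
grasp_force: 0.0
```

```bash
python3 snap.py f2; python3 - <<'E'
import cv2
i=cv2.imread('pics/f2.png')[20:360,200:440];cv2.imwrite('pics/f2c.png',cv2.resize(cv2.convertScaleAbs(i,alpha=1.4),(420,595)))
E
```

```text
[ 0.51670236 -0.22339174  0.1979082 ]
```

View pics/f2c.png

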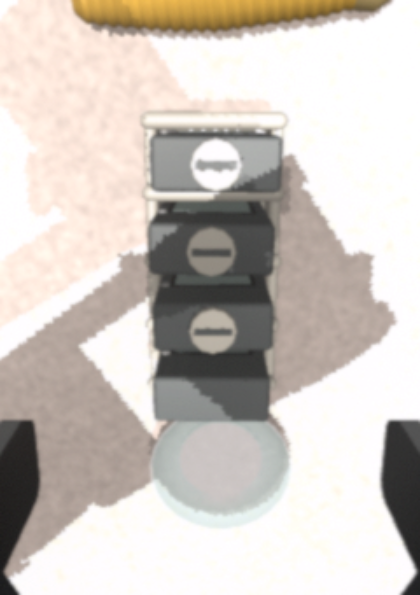

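The spent cassette stands in the empty place (cap at crop (211,331)), in line with the others. The check cassette's top is centred at about (212,401).

```bash
python3 - <<'E'
from h import *
import json
p=json.load(open('pics/f2.json'));f=lambda x,y,z:plane(p,(x/1.75+200-.3,y/1.75+20-.3),z).round(4)
print('spent',f(211,331,.105),'cap2',f(211,252,.105),'check',f(212,402,.1), [f(*v,.1) for v in [(155,419),(269,419)]])
print(rel([.481,-.2368,.0715],np.radians(109.9)))
E
```

```text
spent [ 0.5123 -0.2247  0.105 ] cap2 [ 0.5441 -0.2133  0.105 ] check [ 0.4792 -0.2371  0.1   ] [array([ 0.4625, -0.2158,  0.1   ]), array([ 0.48  , -0.2642,  0.1   ])]
[-0.0378  0.001   0.1265 -0.0034  0.0026 -0.0036]
```

Converted, 0.128 m is 0.256, 0.11 m is 0.22, -0.003 rad is -0.0005.

Call:
{"name": "hand_motion", "arguments": {"steps": [[[-0.04,0,0.02,0,0,-0.0005,1],[-0.076,0.002,0.06,0,0,-0.0005,1],[-0.076,0.002,0.14,0,0,-0.0005,1],[-0.076,0.002,0.22,0,0,-0.0005,1],[-0.076,0.002,0.256,0,0,-0.0005,1],[-0.076,0.002,0.256,0,0,-0.0005,1],[-0.076,0.002,0.256,0,0,-0.0005,0],[-0.076,0.002,0.256,0,0,-0.0005,0],[-0.076,0.002,0.256,0,0,-0.0005,0],[-0.076,0.002,0.256,0,0,-0.0005,0]]]}}

```text
time_s: 16.23
eef_pos: [0.483, -0.2381, 0.0734]
eef_rot: [0.001, 0.985, 0.173, 0.0]
wrist_force: [-0.5, 2.3, 6.4]
opening: 0.595
grasp_force: 62.2
```

Call:
{"name": "hand_motion", "arguments": {"steps": [[[0,0,0,0,0,0,0],[0,0,0,0,0,0,0]]]}}

```text
time_s: 16.48
eef_pos: [0.483, -0.2381, 0.0733]
eef_rot: [0.001, 0.985, 0.173, 0.0]
wrist_force: [-1.6, 2.0, 7.0]
opening: 0.595
grasp_force: 62.2
```

Converted, -0.2 m is -0.4, -0.01 m is -0.02.

Call:
{"name": "hand_motion", "arguments": {"steps": [[[0,0,-0.02,0,0,0,0],[0,0,-0.06,0,0,0,0],[0,0,-0.12,0,0,0,0],[0,0,-0.2,0,0,0,0],[0,0,-0.3,0,0,0,0],[0,0,-0.4,0,0,0,0],[0,0,-0.4,0,0,0,0],[0,0,-0.4,0,0,0,0]]]}}

```text
time_s: 17.48
eef_pos: [0.4817, -0.2373, 0.2711]
eef_rot: [-0.001, 0.985, 0.173, -0.001]
wrist_force: [-0.4, -0.3, -2.6]
opening: 0.595
grasp_force: 63.1
```

```bash
python3 snap.py g2;python3 - <<'E'
import cv2
from h import *
i=cv2.imread('pics/g2.png')[60:400,200:440];cv2.imwrite('pics/g2c.png',cv2.resize(cv2.convertScaleAbs(i,alpha=1.4),(420,595)))
y=np.radians(96.4)
print(rel([.5825,.2272,.275],y)); print(rel([.5825,.2272,.22],y))
E
```

```text
[ 0.48133775 -0.23707115  0.27012255]
[ 0.2529 -0.4023 -0.0042 -0.0029  0.0027  0.235 ]
[ 0.253  -0.4021  0.0508 -0.0029  0.0027  0.235 ]
```

View pics/g2c.png

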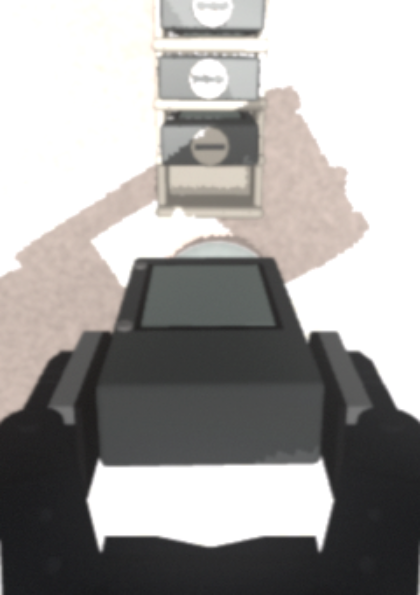

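The check cassette is held just as the spent one was: top edges at crop y≈384 and 464, against ≈382 and 463. Carrying it to the bay.

Converted, -0.402 m is -0.804, -0.4 m is -0.8, 0.235 rad is 0.0374.

Call:
{"name": "hand_motion", "arguments": {"steps": [[[0.05,-0.08,-0.008,0,0,0,0],[0.11,-0.17,-0.008,0,0,0,0],[0.164,-0.26,-0.008,0,0,0.008,0],[0.22,-0.35,-0.008,0,0,0.0159,0],[0.28,-0.44,-0.008,0,0,0.0239,0],[0.336,-0.53,-0.008,0,0,0.0318,0],[0.39,-0.62,-0.008,0,0,0.0374,0],[0.45,-0.71,-0.008,0,0,0.0374,0],[0.506,-0.8,-0.008,0,0,0.0374,0],[0.506,-0.804,-0.008,0,0,0.0374,0]]]}}

```text
time_s: 18.77
eef_pos: [0.5822, 0.2297, 0.2727]
eef_rot: [-0.001, 0.998, 0.058, -0.003]
wrist_force: [0.5, -0.4, -2.8]
opening: 0.596
grasp_force: 63.6
```

Call:
{"name": "hand_motion", "arguments": {"steps": [[[0,0,0.04,0,0,0,0],[0,0,0.09,0,0,0,0],[0,0,0.09,0,0,0,0],[0,0,0.09,0,0,0,0]]]}}

```text
time_s: 19.27
eef_pos: [0.5835, 0.2254, 0.2306]
eef_rot: [-0.0, 0.998, 0.055, -0.001]
wrist_force: [0.7, 0.5, -2.0]
opening: 0.591
grasp_force: 63.6
```

```bash
python3 - <<'E'
from h import *
print(rel([.5825,.2271,.2],np.radians(96.4)))
E
```

```text
[-0.0007 -0.0018  0.0306 -0.0007  0.0017 -0.0013]
```

Converted, 0.04 m is 0.08, 0.03 m is 0.06, -0.001 rad is -0.0002.

Call:
{"name": "hand_motion", "arguments": {"steps": [[[-0.002,-0.004,0.02,0,0.0002,-0.0002,0],[-0.002,-0.004,0.04,0,0.0002,-0.0002,0],[-0.002,-0.004,0.06,0,0.0002,-0.0002,0],[-0.002,-0.004,0.08,0,0.0002,-0.0002,0],[-0.002,-0.004,0.08,0,0.0002,-0.0002,0],[-0.002,-0.004,0.08,0,0.0002,-0.0002,0]]]}}

```text
time_s: 20.02
eef_pos: [0.5823, 0.2272, 0.189]
eef_rot: [0.001, 0.998, 0.056, -0.0]
wrist_force: [3.2, -4.9, -5.7]
opening: 0.597
grasp_force: 64.4
```

Units first: shifts go in shares of 50 cm and turns go in shares of 360 degrees. So 0.032 m is 0.064, 0.028 m is 0.056.

Call:
{"name": "hand_motion", "arguments": {"steps": [[[0,0,0.02,0,0,0,0],[0,0,0.04,0,0,0,0],[0,0,0.056,0,0,0,0],[0,0,0.064,0,0,0,0],[0,0,0.064,0,0,0,0]]]}}

```text
time_s: 20.65
eef_pos: [0.5825, 0.2273, 0.1581]
eef_rot: [0.001, 0.998, 0.056, 0.0]
wrist_force: [2.7, -4.9, -0.4]
opening: 0.596
grasp_force: 65.0
```

Converted, 0.002 m is 0.004.

Call:
{"name": "hand_motion", "arguments": {"steps": [[[0,0,0.004,0,0,0,0],[0,0,0.004,0,0,0,0],[0,0,0.004,0,0,0,0.7],[0,0,0.004,0,0,0,0.8],[0,0,0.004,0,0,0,1],[0,0,0.004,0,0,0,1],[0,0,0.004,0,0,0,1]]]}}

```text
time_s: 21.52
eef_pos: [0.5821, 0.2285, 0.1567]
eef_rot: [-0.0, 0.998, 0.056, -0.0]
wrist_force: [-0.1, -1.1, 0.0]
opening: 0.997
grasp_force: 0.0
```

Call:
{"name": "hand_motion", "arguments": {"steps": [[[0,0,-0.04,0,0,0,1],[0,0,-0.1,0,0,0,1],[0.06,0,-0.18,0,0,0,1],[0.06,0,-0.2,0,0,0,1],[0.06,0,-0.2,0,0,0,1],[0.06,0,-0.2,0,0,0,1]]]}}

```text
time_s: 22.28
eef_pos: [0.6107, 0.2315, 0.2553]
eef_rot: [-0.0, 0.998, 0.056, -0.001]
wrist_force: [-0.2, 0.3, -0.2]
opening: 0.999
grasp_force: 0.0
```

```bash
python3 snap.py h2; python3 - <<'E'
import cv2
from h import *
i=cv2.imread('pics/h2.png')[100:300,200:440];cv2.imwrite('pics/h2c.png',cv2.resize(cv2.convertScaleAbs(i,alpha=1.4),(720,600)))
print(rel([.5825,.2272,.2],np.radians(96.4)))
E
```

```text
[0.61067626 0.23153147 0.25505862]
[-0.0283  0.0012  0.0551 -0.0007  0.0032  0.0012]
```

View pics/h2c.png

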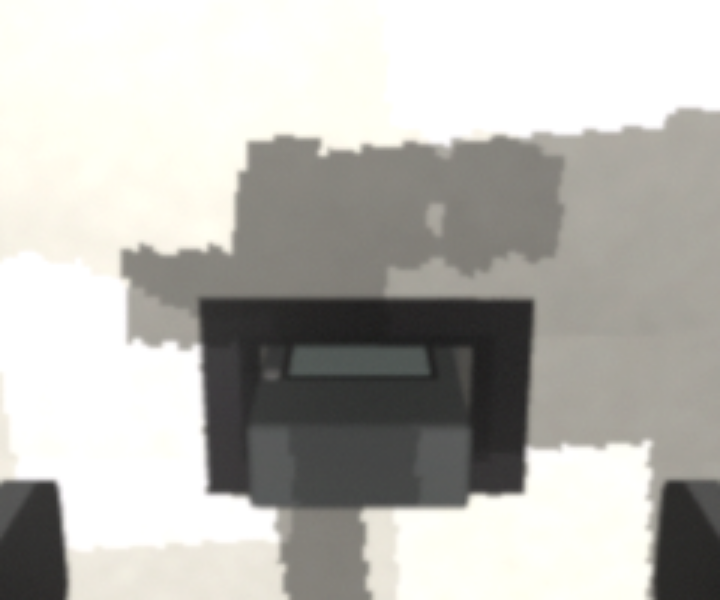

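The check cassette stands upright in the bay, its top at crop (250–470, 425–505). Pressing it with fingers shut.

Converted, 0.1 m is 0.2, 0.097 m is 0.194, 0.001 rad is 0.0002.

Call:
{"name": "hand_motion", "arguments": {"steps": [[[-0.03,0.002,0.02,0,0,0,0],[-0.057,0.002,0.04,0,0,0.0002,0],[-0.057,0.002,0.06,0,0,0.0002,0],[-0.057,0.002,0.09,0,0,0.0002,0],[-0.057,0.002,0.12,0,0,0.0002,0],[-0.057,0.002,0.15,0,0,0.0002,0],[-0.057,0.002,0.18,0,0,0.0002,0],[-0.057,0.002,0.194,0,0,0.0002,0],[-0.057,0.002,0.2,0,0,0.0002,0],[-0.057,0.002,0.2,0,0,0.0002,0]]]}}

```text
time_s: 23.58
eef_pos: [0.5843, 0.2275, 0.1568]
eef_rot: [-0.0, 0.998, 0.056, 0.0]
wrist_force: [-1.1, -0.7, 5.8]
opening: -0.001
grasp_force: 2.7
```

Call:
{"name": "hand_motion", "arguments": {"steps": [[[0,0,0,0,0,0,0]]]}}

```text
time_s: 23.7
eef_pos: [0.5845, 0.2276, 0.1571]
eef_rot: [-0.0, 0.998, 0.056, 0.001]
wrist_force: [0.2, -0.8, 4.8]
opening: 0.001
grasp_force: 2.7
```

Converted, 0.0038 m is 0.0076, 0.002 m is 0.004.

Call:
{"name": "hand_motion", "arguments": {"steps": [[[0,0,0.004,0,0,0,0],[0,0,0.0076,0,0,0,0],[0,0,0.0076,0,0,0,0],[0,0,0.0076,0,0,0,0]]]}}

```text
time_s: 24.2
eef_pos: [0.5846, 0.2276, 0.1534]
eef_rot: [-0.0, 0.998, 0.056, 0.001]
wrist_force: [-0.5, -1.2, 5.3]
opening: -0.0
grasp_force: 2.8
```

Converted, 0.001 m is 0.002.

Call:
{"name": "hand_motion", "arguments": {"steps": [[[0,0,0.002,0,0,0,0],[0,0,0.002,0,0,0,0]]]}}

```text
time_s: 24.45
eef_pos: [0.5845, 0.2276, 0.1525]
eef_rot: [-0.0, 0.998, 0.056, 0.001]
wrist_force: [-0.2, 0.0, 5.5]
opening: -0.0
grasp_force: 2.9
```

Call:
{"name": "hand_motion", "arguments": {"steps": [[[0,0,-0.02,0,0,0,0],[0,0,-0.06,0,0,0,0],[0.02,0,-0.14,0,0,0,0],[0.06,0,-0.206,0,0,0,0],[0.06,0,-0.206,0,0,0,0],[0.06,0,-0.206,0,0,0,0],[0.06,0,-0.206,0,0,0,0]]]}}

```text
time_s: 25.32
eef_pos: [0.6124, 0.2306, 0.2533]
eef_rot: [-0.0, 0.998, 0.056, -0.002]
wrist_force: [0.3, 0.3, -0.4]
opening: -0.001
grasp_force: 0.0
```

```bash
python3 snap.py i2; python3 - <<'E'
import cv2
i=cv2.imread('pics/i2.png')[100:300,200:440];cv2.imwrite('pics/i2c.png',cv2.resize(cv2.convertScaleAbs(i,alpha=1.4),(720,600)))
E
```

```text
[0.61248275 0.23067676 0.25338444]
```

View pics/i2c.png

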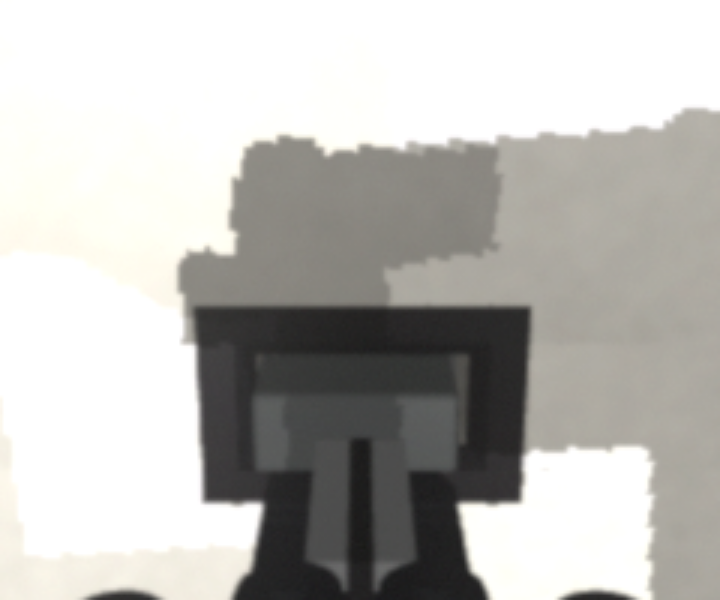

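The check cassette sits low, its top narrower at crop (255–460, 395–470) and its window hidden, so the catch holds it. The arm is clear.

```bash
python3 -c "
from bench import ctrl, camrig, telemetry
print(ctrl.hand_in())"
```

```text
the job is handed in; nothing more can be done
None
```

The job is handed in at about 25 s: the spent cassette stands in the rack's formerly empty place, and the check cassette was pressed down and looks latched in the bay in the last picture; the hand-in returned no verdict.

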